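Wipe the tablet organiser's lids shut

ROBOT

A 6-joint arm with a two-finger parallel gripper is mounted at the origin on the work surface. World frame = base frame: x ahead of the robot, y to its left, z up, the work surface at z = 0. Lengths are in m, angles in rad, forces in N, time in s.
With the tool pointing down it reaches from about 0.275 to 0.825 m from the base axis. Payload 5.2 kg.
Tool frame: the origin (TCP) lies midway between the tips of the shut fingers; the grasp point (between the pads) lies robot.hold_point_z behind it (robot.hold_point_z is the distance from the TCP to the grasp point, in m); x points along the fingers, y is the direction in which the jaws open and shut, and the axes are right-handed (so a half turn about x gives the same grasp; the last joint's range is limited). The gripper opens to 93 mm and grips with 3 to 60 N. Pads are 15 mm wide; open, the fingers measure 128 mm over their backs; the gripper's body (75 mm by 188 mm) begins 65 mm behind the grasp point.
Start: joints at [-1.418, 0.259, 1.535, -0, 1.348, -0.203], TCP at [0.192, -0.516, 0.219] pointing down, gripper open.
Joint ranges: [-3.14, 3.14], [-0.91, 2.08], [0.19, 2.58], [-1.22, 4.36], [0.22, 2.71], [-3.12, 3.12]. Speed limits (rad/s): [2.57, 2.57, 3.14, 3.14, 3.14, 3.14].

INTERFACE

Orientations are given as a unit quaternion [x, y, z, w].
In Python, from cell import robot gives the robot as it stands.
- The arm moves only by the tool arm_command, never from a script. Its argument "targets" is text: rows parted by semicolons, each of 7 numbers parted by spaces: the turn, a rotation vector about the tool's x, y, z in rad, then the shift along the tool's x, y, z in cm, then the closure in counts, from 0 (fully open) to 255 (shut). A call has 1 to 20 rows; each row is the pose to reach, as a shift and turn from the pose measured when the call began, along the tool's axes at that moment; what a row does not reach only later rows make up. A row lasts 1/12 s, in which the tool goes at most 41.7 mm and 7.16 degrees, less where a joint would pass 70% of its speed; a pose out of reach is approached as far as the arm can. A call with a gripper value outside its range is refused whole. The fingers move at their own pace and stop on an object; "grip_force" is the grip in N (left out, the last holds). Time passes only in rows, so rows that repeat a pose let the fingers close. It gives the time, the measured TCP pose, the force and the opening at its end, in the units of the state.
- robot.observe(): the state, without advancing time (a new reading comes with each control period).
- robot.grab_frame(name): name is "scene" or "side" or "wrist"; returns the picture (400x640x3 uint8, red, green, blue); there is no depth.
- robot.camera_info(name): a dict with "K" (3x3 intrinsics, pixels), "R" (3x3) and "t" (3): a world point X has camera coordinates R X + t. Camera axes: x right, y down, z forward; pixel columns grow to the right and rows downward; lengths in m; the calibration is good to about 2 mm. A picture is of the moment at which its call begins: read the wrist's pose just before it. camera_info takes no time and is no camera call; for the wrist camera it gives the pose at the moment of the call.
- robot.hand_in(): hands the job in, once; it reports no verdict.
The state is a dict: "time": time; "qpos": joint angles; "qvel": joint speeds; "joint_torque": joint torques, N m; "position": TCP position; "tool_rot": TCP orientation; "contact_force": force on the tool from outside, world axes, zero at the start; "ft_torque": the same for the moment, N m; "opening": finger opening in m.
Only numpy, scipy, OpenCV 4.12 (cv2) and the standard library are available. Lean on these libraries where they do the work, as an engineer would, in place of code of your own. Each camera call takes 0.05 s, during which the arm holds its last target.

TASK

The seven lids of the filled tablet organiser are all ajar. Run your fingertips lightly along the row from the one-dot lid (at the end with the rounded thumb rest) to the seven-dot lid, so that the lids go down one after another in that order and all end shut. Do not flip any lid wide open, do not shove, tip or lift the organiser, and leave everything else on the bench alone.

Things in the scene. Friction and masses are not known exactly. Their poses are not given: they have to be found in the camera images.
- organiser: seven-day tablet box of blue plastic, loose on the table (about 0.45 kg, rubber feet): 256 x 46 x 26 mm with one row of seven grey lids on top, and a low thumb rest (rounded corners, 18 mm high, reaching 28 mm beyond row_start) at its one-dot end. Origin: on its underside, 117 mm from the seven-dot end. Its x axis runs along the row from the one-dot lid to the seven-dot lid, y across it, z up. Any yaw
- row_start (a point): point on the organiser's centre line at the hinge line of the one-dot lid (first end of the row), at the height of the free edges of properly shut lids (32 mm above the table)
- row_end (a point): point on the organiser's centre line at the free edge of the seven-dot lid when shut (other end of the row, 222 mm from row_start), same 32 mm height
- lid1 (a joint): lid with 1 black dot(s), number 1 of 7, 30 along the row x 44 across x 3 mm thick, spaced 32 mm. Hinge angle, rad: 0 shut (top 29 mm high at the hinge, 32 at the free edge), larger is more open (starts 0.25 to 0.5), a soft seal yields to -0.1. Hinged across the row on its one-dot side; free edge on the seven-dot side; sliding from hinge to free edge wipes it down. Light friction hinge, 0.5 N at the edge, stays where left
- lid2 (a joint): lid with 2 black dot(s), number 2 of 7, 30 along the row x 44 across x 3 mm thick, spaced 32 mm. Hinge angle, rad: 0 shut (top 29 mm high at the hinge, 32 at the free edge), larger is more open (starts 0.25 to 0.5), a soft seal yields to -0.1. Hinged across the row on its one-dot side; free edge on the seven-dot side; sliding from hinge to free edge wipes it down. Light friction hinge, 0.5 N at the edge, stays where left
- lid3 (a joint): lid with 3 black dot(s), number 3 of 7, 30 along the row x 44 across x 3 mm thick, spaced 32 mm. Hinge angle, rad: 0 shut (top 29 mm high at the hinge, 32 at the free edge), larger is more open (starts 0.25 to 0.5), a soft seal yields to -0.1. Hinged across the row on its one-dot side; free edge on the seven-dot side; sliding from hinge to free edge wipes it down. Light friction hinge, 0.5 N at the edge, stays where left
- lid4 (a joint): lid with 4 black dot(s), number 4 of 7, 30 along the row x 44 across x 3 mm thick, spaced 32 mm. Hinge angle, rad: 0 shut (top 29 mm high at the hinge, 32 at the free edge), larger is more open (starts 0.25 to 0.5), a soft seal yields to -0.1. Hinged across the row on its one-dot side; free edge on the seven-dot side; sliding from hinge to free edge wipes it down. Light friction hinge, 0.5 N at the edge, stays where left
- lid5 (a joint): lid with 5 black dot(s), number 5 of 7, 30 along the row x 44 across x 3 mm thick, spaced 32 mm. Hinge angle, rad: 0 shut (top 29 mm high at the hinge, 32 at the free edge), larger is more open (starts 0.25 to 0.5), a soft seal yields to -0.1. Hinged across the row on its one-dot side; free edge on the seven-dot side; sliding from hinge to free edge wipes it down. Light friction hinge, 0.5 N at the edge, stays where left
- lid6 (a joint): lid with 6 black dot(s), number 6 of 7, 30 along the row x 44 across x 3 mm thick, spaced 32 mm. Hinge angle, rad: 0 shut (top 29 mm high at the hinge, 32 at the free edge), larger is more open (starts 0.25 to 0.5), a soft seal yields to -0.1. Hinged across the row on its one-dot side; free edge on the seven-dot side; sliding from hinge to free edge wipes it down. Light friction hinge, 0.5 N at the edge, stays where left
- lid7 (a joint): lid with 7 black dot(s), number 7 of 7, 30 along the row x 44 across x 3 mm thick, spaced 32 mm. Hinge angle, rad: 0 shut (top 29 mm high at the hinge, 32 at the free edge), larger is more open (starts 0.25 to 0.5), a soft seal yields to -0.1. Hinged across the row on its one-dot side; free edge on the seven-dot side; sliding from hinge to free edge wipes it down. Light friction hinge, 0.5 N at the edge, stays where left
- vial: amber glass vial with black cap, 28 dia x 52 mm; bystander, loose, leave alone; origin: centre of its underside
- weight: brass knob weight, 24 dia x 37 mm; bystander, loose, leave alone; origin: centre of its underside
- spatula: flat brown dosing spatula lying on the table, 130 mm long, 26 wide, 6 thick; bystander, loose, leave alone; origin: on its underside, near the middle of its length
- cup: white porcelain cup, 42 dia x 34 mm; bystander, loose, leave alone; origin: centre of its underside
- mortar: white porcelain mortar with its pestle in it, 136 dia, rim 68 mm high, pestle to 95 mm; bystander, loose, leave alone; origin: centre of its underside

How it is judged:
On the way, in this order (a step that is already met when the one before it is completed fails the run):
1. the fingers wipe lid1 down (under 0.16 rad), the next still open (value of joint lid1 below 0.16 rad and contact force between the fingers and organiser above 0.03 N), for 0.02 s.
2. the fingers wipe lid2 down (under 0.16 rad), the next still open (value of joint lid2 below 0.16 rad and contact force between the fingers and organiser above 0.03 N), for 0.02 s.
3. the fingers wipe lid3 down (under 0.16 rad), the next still open (value of joint lid3 below 0.16 rad and contact force between the fingers and organiser above 0.03 N), for 0.02 s.
4. the fingers wipe lid4 down (under 0.16 rad), the next still open (value of joint lid4 below 0.16 rad and contact force between the fingers and organiser above 0.03 N), for 0.02 s.
5. the fingers wipe lid5 down (under 0.16 rad), the next still open (value of joint lid5 below 0.16 rad and contact force between the fingers and organiser above 0.03 N), for 0.02 s.
6. the fingers wipe lid6 down (under 0.16 rad), the next still open (value of joint lid6 below 0.16 rad and contact force between the fingers and organiser above 0.03 N), for 0.02 s.
7. the fingers wipe lid7 down (under 0.16 rad), the next still open (value of joint lid7 below 0.16 rad and contact force between the fingers and organiser above 0.03 N), for 0.02 s.
At the end, for the whole second after the job is handed in: All seven lids are shut to within 0.08 rad (about 2.5 mm at the free edge), the organiser stands flat and at rest within 30 mm of where it stood (value of joint each of lid1, lid2, lid3, lid4, lid5, lid6, lid7 below 0.08 rad and height (world z) of organiser below 0.004 m and angle between organiser's own z axis and vertical below 0.03 rad and distance of organiser from where it was at the start of the episode below 0.03 m and linear speed of organiser below 0.02 m/s); the robot touches nothing.
It fails at once if the organiser is pressed harder than 40 N (contact force between the fingers and organiser above 40 N).
It fails at once if the organiser is shoved more than 30 mm (distance of organiser from where it was at the start of the episode above 0.03 m).
It fails at once if the organiser is lifted, carried or tipped (its underside 10 mm up, or 0.15 rad) (height (world z) of organiser above 0.01 m or angle between organiser's own z axis and vertical above 0.15 rad).
It fails at once if a lid is pushed wide open (beyond 0.9 rad) (value of joint any of lid1, lid2, lid3, lid4, lid5, lid6, lid7 above 0.9 rad).
It fails at once if a bystander is moved more than 20 mm (distance of any of vial, weight, spatula, cup, mortar from where it was at the start of the episode above 0.02 m).
It also fails if it takes over 42 s, if anything falls off the work surface, if the arm or the gripper's body presses on something with over 40 N, if the wrist force passes 120 N, or if a joint passes its speed limit or range.

## Working session

There is one attempt and no reset: what is moved stays moved. The work goes in short steps, Python scripts to look and compute and a tool call to move; the robot and the scene stay as the last step left them, time stands still between calls to the robot, and variables do not carry over. Pictures are saved under pics/ and viewed, and the job is handed in when it is done.

Besides the shell and the picture viewer there is one more tool, called after "Call:" as a command line: name --argument value ..., lists and objects as JSON in quotes. arm_command: Moves the arm, as the interface text tells. Its arguments: {"type":"object","properties":{"targets":{"type":"string"},"grip_force":{"type":"number"}},"required":["targets"]}

```bash
mkdir -p pics; python3 - <<'E'
from cell import robot
import cv2
for n in ["scene","side"]:
    f=robot.grab_frame(n); cv2.imwrite(f"pics/{n}0.png",f[:,:,::-1])
    c=robot.camera_info(n); print(n,c)
print(robot.observe(), robot.hold_point_z)
E
```

```text
scene {'K': array([[491.62610288,   0.        , 325.32226262],
       [  0.        , 491.62610288, 201.83705812],
       [  0.        ,   0.        ,   1.        ]]), 'R': array([[ 0.24343496,  0.96991118, -0.00342449],
       [ 0.72442036, -0.18416546, -0.66430281],
       [-0.64494539,  0.15923376, -0.74745572]]), 't': array([-0.28943703, -0.35558664,  1.39326602])}
side {'K': array([[503.62087152,   0.        , 312.76815289],
       [  0.        , 503.62087152, 192.21743694],
       [  0.        ,   0.        ,   1.        ]]), 'R': array([[ 0.96703375, -0.25447838,  0.00929928],
       [-0.18817369, -0.73872248, -0.64720921],
       [ 0.17157034,  0.62412327, -0.7622557 ]]), 't': array([-0.50501537,  0.2657569 ,  0.81103922])}
{'time': 0.1, 'qpos': array([-1.41777503e+00,  2.59285462e-01,  1.53594834e+00, -2.90757874e-05,
        1.34800554e+00, -2.02809780e-01]), 'qvel': array([-0.00022499, -0.00182335, -0.00272828,  0.00109545, -0.00041367,
        0.00021008]), 'joint_torque': array([ 2.80907348e-03, -4.38209832e+01, -2.84641814e+01,  7.19277584e-02,
        3.60896357e-02, -4.91621336e-05]), 'position': array([ 0.19153477, -0.51505463,  0.21790274]), 'tool_rot': array([ 0.69594875,  0.12572709, -0.6959398 ,  0.12456257]), 'contact_force': array([-0.03726528,  0.49997643,  0.31118737]), 'ft_torque': array([-0.02848753, -0.02770181, -0.02027663]), 'opening': 0.09303459740870502} 0.0188
```

View pics/scene0.png

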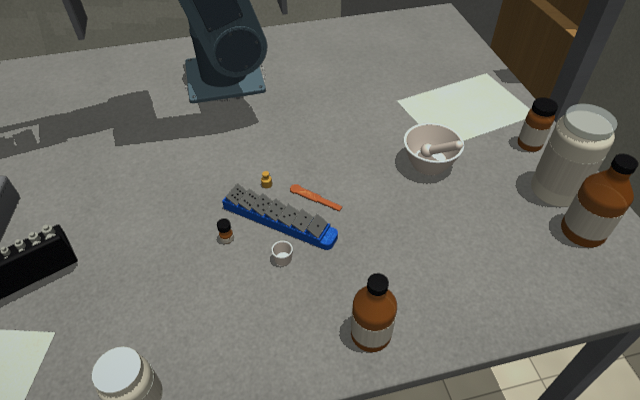

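View pics/side0.png

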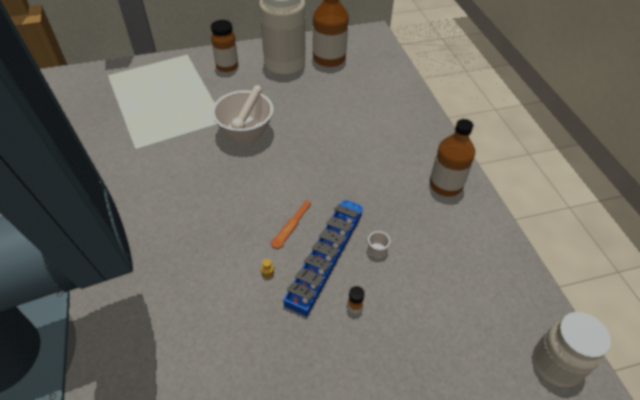

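The organiser runs from about (330,237), where the thumb rest is, to (230,200) in the scene picture. In the side picture it runs from (350,207) to (297,303). I'll enlarge both.

```bash
python3 - <<'E'
import cv2
a=cv2.imread("pics/scene0.png")[170:270,210:350]; cv2.imwrite("pics/sc_crop.png",cv2.resize(a,None,fx=5.6,fy=5.6,interpolation=cv2.INTER_CUBIC))
a=cv2.imread("pics/side0.png")[190:320,250:400]; cv2.imwrite("pics/si_crop.png",cv2.resize(a,None,fx=4.5,fy=4.5,interpolation=cv2.INTER_CUBIC))
E
```

```text
(no output)
```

View pics/sc_crop.png

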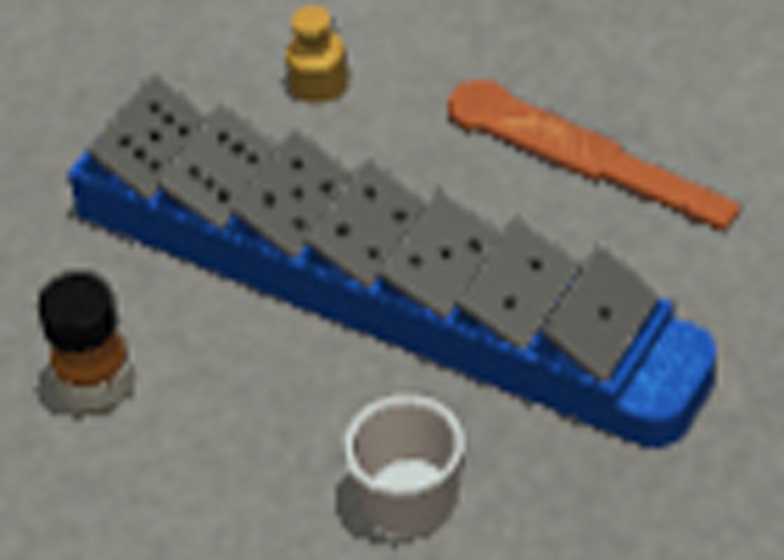

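View pics/si_crop.png

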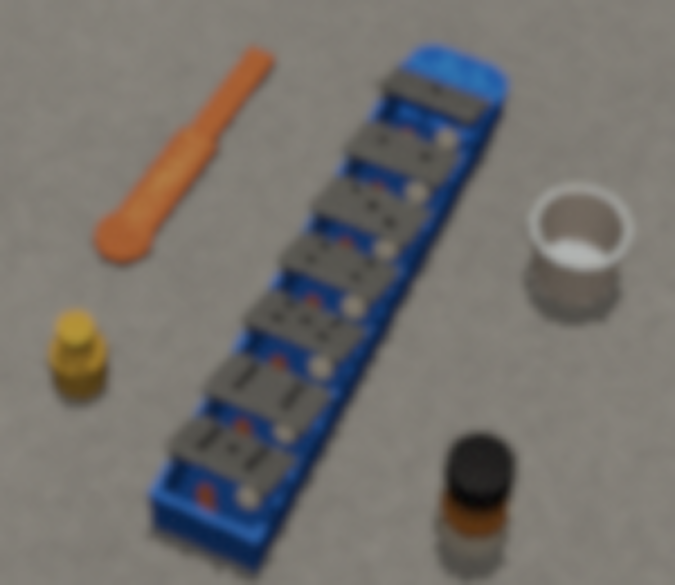

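```bash
cat > h.py <<'E'
import numpy as np, cv2
from scipy.optimize import least_squares
from scipy.spatial.transform import Rotation as Ro
from cell import robot
def proj(n,X,c=None):
    c=c or robot.camera_info(n); P=np.atleast_2d(X)@np.array(c["R"]).T+np.array(c["t"]); u=P@np.array(c["K"]).T; return u[:,:2]/u[:,2:]
def org(p,L):
    L=np.atleast_2d(np.array(L,float))/1000; c,s=np.cos(p[2]),np.sin(p[2])
    return np.c_[p[0]+c*L[:,0]-s*L[:,1],p[1]+s*L[:,0]+c*L[:,1],L[:,2]]
def draw(n,img,p,s,ox,oy,heights=((117,-111,26),(-111,-139,18))):
    im=cv2.resize(img,None,fx=s,fy=s,interpolation=cv2.INTER_CUBIC)
    for a,b,h in heights:
        for z,col in ((0,(0,255,255)),(h,(0,255,0))):
            q=proj(n,org(p,[(a,23,z),(a,-23,z),(b,-23,z),(b,23,z)]))
            q=((q-[ox,oy]+.5)*s).astype(int); cv2.polylines(im,[q],True,col,1)
    return im
E
python3 - <<'E'
from h import *
sc=[((75,213),(117,23,0)),((72,172),(117,23,26)),((610,415),(-115,23,0))]
si=[((155,493),(117,-23,26)),((262,535),(117,23,26)),((160,530),(117,-23,0)),((258,572),(117,23,0))]
ps=np.array([a for a,_ in sc])/5.6+[210,170]; pi=np.array([a for a,_ in si])/4.5+[250,190]
def f(p): 
    r1=proj("scene",org(p,[b for _,b in sc]))-ps; r1[2]*=[.1,1]
    return np.r_[r1.ravel(),(proj("side",org(p,[b for _,b in si]))-pi).ravel()]
r=least_squares(f,[.5,-.1,-1.5],x_scale=[.01,.01,.1]); print(r.x,np.degrees(r.x[2]),r.fun.round(1))
p=r.x
a=cv2.imread("pics/scene0.png")[170:270,210:350]; cv2.imwrite("pics/ov1.png",draw("scene",a,p,5.6,210,170))
a=cv2.imread("pics/side0.png")[190:320,250:400]; cv2.imwrite("pics/ov2.png",draw("side",a,p,4.5,250,190))
E
```

```text
[ 0.55334723  0.05145379 -2.23096289] -127.8247581067973 [-0.4  1.5 -1.9  0.8  0.2 -0.  -1.  -0.3  0.1  0.2 -1.6 -1.2  0.9 -0.9]
```

View pics/ov1.png

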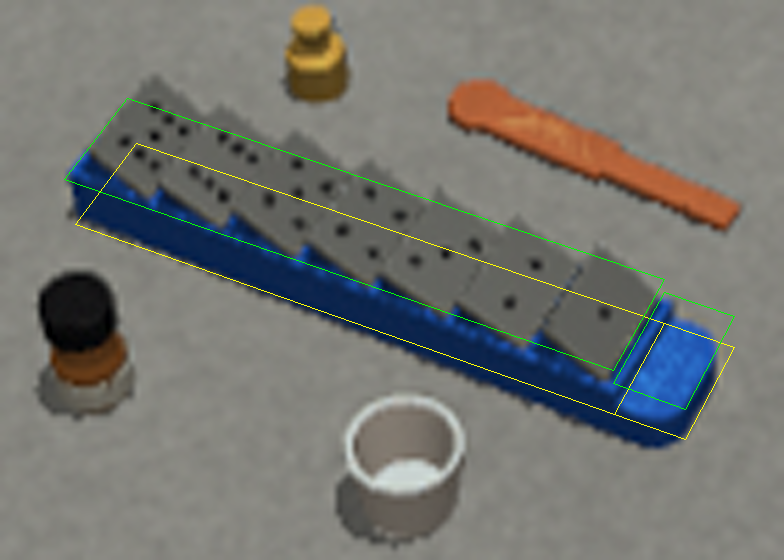

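View pics/ov2.png

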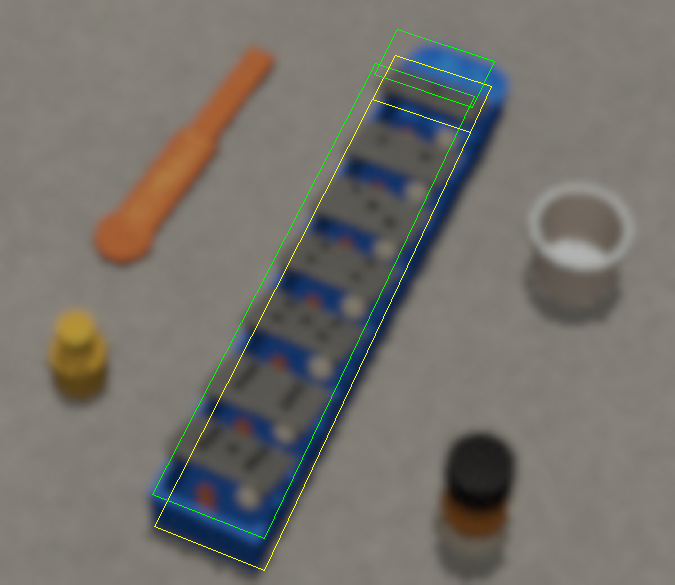

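```bash
python3 - <<'E'
from h import *
sc=[((75,213),(117,23,0)),((72,172),(117,23,26)),((610,430),(-115,23,0)),((702,372),(-139,0,18))]
si=[((155,493),(117,-23,26)),((262,535),(117,23,26)),((160,530),(117,-23,0)),((258,572),(117,23,0)),((468,58),(-139,0,18)),((495,128),(-111,23,0))]
ps=np.array([a for a,_ in sc])/5.6+[210,170]; pi=np.array([a for a,_ in si])/4.5+[250,190]
def f(p): 
    r1=proj("scene",org(p,[b for _,b in sc]))-ps; r1[2]*=[.1,1]
    return np.r_[r1.ravel(),(proj("side",org(p,[b for _,b in si]))-pi).ravel()]
r=least_squares(f,[.5,-.1,-2],x_scale=[.01,.01,.1]); print(r.x,np.degrees(r.x[2]),r.fun.round(1))
p=r.x
for l in ((-111,0,32),(111,0,32)): print(org(p,l))
a=cv2.imread("pics/scene0.png")[170:270,210:350]; o1=draw("scene",a,p,5.6,210,170)
a=cv2.imread("pics/side0.png")[190:320,250:400]; o2=draw("side",a,p,4.5,250,190)
h=np.zeros((585,o1.shape[1]+675,3),np.uint8); h[:560,:o1.shape[1]]=o1; h[:,o1.shape[1]:]=o2[:585,:675]
cv2.imwrite("pics/ov3.png",cv2.resize(h,(800,int(585*800/h.shape[1]))))
E
```

```text
[ 0.55732647  0.04900263 -2.26995478] -130.05882877321127 [-0.6  1.5 -2.   0.8  0.   0.6 -0.7  1.4 -0.6 -1.   0.   0.4 -1.2 -1.9
  0.9 -0.7 -0.6 -1.8 -1.9  2.1]
[[0.62876316 0.13396026 0.032     ]]
[[ 0.48588978 -0.035955    0.032     ]]
```

View pics/ov3.png

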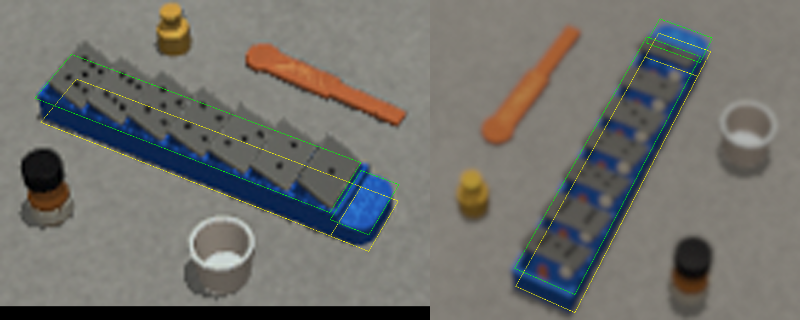

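```bash
python3 - <<'E'
from h import *
o=robot.observe(); T=Ro.from_quat(o["tool_rot"]).as_matrix(); c=robot.camera_info("wrist")
R=np.array(c["R"]);t=np.array(c["t"]); print("tool axes cols\n",T.round(3)); print("cam in tool",T.T@(-R.T@t-o["position"]),"\n",(T.T@R.T).round(3),c["K"])
p=[.5573,.0490,-2.270]
# desired: tool x down, tool y across row
for s in (1,-1):
    y=s*np.array([-np.sin(p[2]),np.cos(p[2]),0]); x=np.array([0,0,-1.]); D=np.c_[x,y,np.cross(x,y)]
    rv=Ro.from_matrix(T.T@D).as_rotvec(); print(s,rv)
    for X in ([.557,.049,.25],[.6377,.1447,.12]): print(T.T@(np.array(X)-o["position"])*100)
E
```

```text
tool axes cols
 [[-0.     0.348 -0.937]
 [ 0.002 -0.937 -0.348]
 [-1.    -0.002 -0.   ]]
cam in tool [-0.16527923 -0.00037996 -0.07931579] 
 [[ 0.    -0.285  0.959]
 [ 1.    -0.    -0.   ]
 [ 0.     0.959  0.285]] [[298.90861308   0.         320.88461665]
 [  0.         298.90861308 201.92221115]
 [  0.           0.           1.        ]]
1 [-0.51575501 -0.00071456  0.00150424]
[ -3.12836565 -40.14515978 -53.90831416]
[  9.88489836 -46.28320366 -64.80277042]
-1 [2.62583675e+00 2.01992118e-03 9.59528140e-04]
[ -3.12836565 -40.14515978 -53.90831416]
[  9.88489836 -46.28320366 -64.80277042]
```

Call:
arm_command --targets "-0.05 0 0 0.1 -2 -2.5 255;-0.1 0 0 0.3 -4.5 -6 255;-0.15 0 0 0.5 -7 -9.3 255;-0.2 0 0 0.7 -9.5 -12.6 255;-0.25 0 0 0.9 -12 -15.9 255;-0.3 0 0 1.1 -14.5 -19.2 255;-0.35 0 0 1.3 -17 -22.5 255;-0.4 0 0 1.5 -19.5 -25.8 255;-0.45 0 0 1.7 -22 -29.1 255;-0.5 0 0 1.9 -24.5 -32.4 255;-0.516 0 0.001 1.9 -27 -35.7 255;-0.516 0 0.001 1.9 -29.5 -39 255;-0.516 0 0.001 1.9 -32 -42.3 255;-0.516 0 0.001 1.9 -34.5 -45.6 255;-0.516 0 0.001 1.9 -37 -49 255;-0.516 0 0.001 1.9 -38.2 -50.8 255;-0.516 0 0.001 1.9 -38.6 -51.3 255;-0.516 0 0.001 1.9 -38.6 -51.3 255;-0.516 0 0.001 1.9 -38.6 -51.3 255" --grip_force 15

```text
time: 1.68
position: [0.5372, 0.0251, 0.1992]
tool_rot: [-0.641, -0.299, 0.641, -0.299]
contact_force: [-0.2, 0.2, 0.4]
opening: 0.0005
```

```bash
python3 - <<'E'
from h import *
import pickle
o=robot.observe(); c=robot.camera_info("wrist"); f=robot.grab_frame("wrist")[:,:,::-1].copy()
print(o["time"],o["position"],o["opening"],Ro.from_quat(o["tool_rot"]).as_matrix().round(3),o["qpos"].round(2),o["contact_force"])
cv2.imwrite("pics/w1.png",f); pickle.dump(c,open("w1.pkl","wb"))
E
```

```text
1.6833 [0.53718711 0.02510366 0.19916056] 0.0004995110492321695 [[-0.001  0.766 -0.643]
 [ 0.    -0.643 -0.766]
 [-1.    -0.001  0.001]] [-0.16  0.25  1.59  0.    1.3   0.54] [-0.19511091  0.24991335  0.4277965 ]
```

View pics/w1.png

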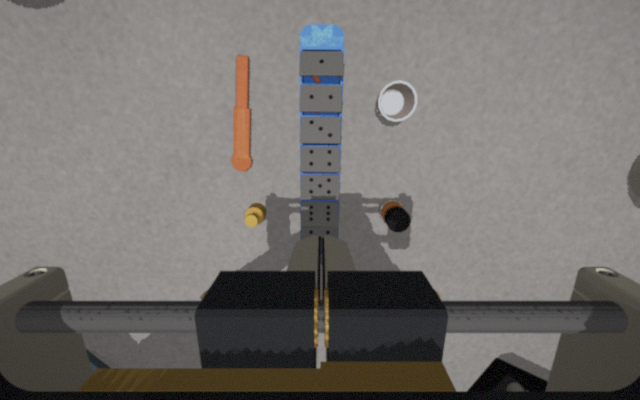

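The wrist view shows the row nearly vertical, from the thumb rest at (321,27) down to the six-dot lid at (320,220). I'll enlarge it with the model drawn over it.

```bash
python3 - <<'E'
from h import *
import pickle
c=pickle.load(open("w1.pkl","rb")); robot.camera_info=lambda n,c=c:c
a=cv2.imread("pics/w1.png")[15:135,260:400]
cv2.imwrite("pics/w1a.png",cv2.resize(a,None,fx=5,fy=5,interpolation=cv2.INTER_CUBIC))
cv2.imwrite("pics/w1b.png",draw("wrist",a,[.5573,.0490,-2.270],5,260,15))
E
```

```text
(no output)
```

View pics/w1b.png

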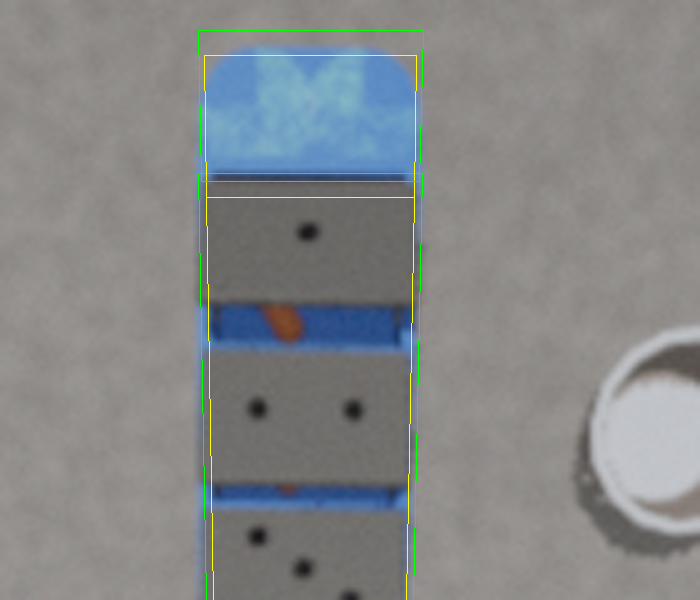

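View pics/w1a.png

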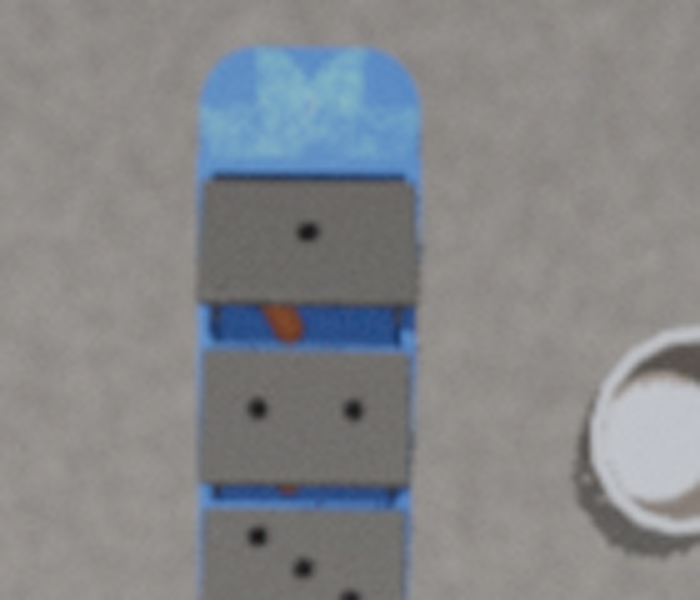

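```bash
python3 - <<'E'
from h import *
p=[.5573,.0490,-2.270]; d=np.array([np.cos(p[2]),np.sin(p[2]),0])*.003
o=robot.observe(); T=Ro.from_quat(o["tool_rot"]).as_matrix()
for L in ((-130,0,80),(-130,0,31.5),(125,0,31.5)):
    print(L,(T.T@(org(p,L)[0]+d-o["position"])*100).round(2))
yy=np.array([-np.sin(p[2]),np.cos(p[2]),0]); D=np.c_[[0,0,-1.],yy,np.cross([0,0,-1.],yy)]
print(Ro.from_matrix(T.T@D).as_rotvec())
E
```

```text
(-130, 0, 80) [ 11.93  -0.02 -15.88]
(-130, 0, 31.5) [ 16.78  -0.02 -15.88]
(125, 0, 31.5) [ 1.679e+01 -1.000e-02  9.620e+00]
[-0.0002418   0.00035589  0.0009147 ]
```

Call:
arm_command --targets "0 0 0.001 0 0 -2 255;0 0 0.001 0 0 -5 255;0 0 0.001 1 0 -8 255;0 0 0.001 2.5 0 -11 255;0 0 0.001 4.5 0 -14 255;0 0 0.001 7 0 -15.6 255;0 0 0.001 9.5 0 -15.9 255;0 0 0.001 12 0 -15.9 255;0 0 0.001 14 0 -15.9 255;0 0 0.001 15.5 0 -15.9 255;0 0 0.001 16.2 0 -15.9 255;0 0 0.001 16.5 0 -15.9 255;0 0 0.001 16.5 0 -15.9 255;0 0 0.001 16.5 0 -15.9 255"

```text
time: 2.9
position: [0.6401, 0.1455, 0.0355]
tool_rot: [0.642, 0.298, -0.641, 0.298]
contact_force: [0.3, -0.1, 0.4]
opening: 0.0005
```

```bash
python3 - <<'E'
from h import *
p=[.5573,.0490,-2.270]; d=np.array([np.cos(p[2]),np.sin(p[2]),0])*.003
o=robot.observe(); T=Ro.from_quat(o["tool_rot"]).as_matrix();print(o["time"],o["position"],o["contact_force"],T.round(4).tolist())
for L in ((-130,0,31.5),(125,0,31.5)):
    print(L,(T.T@(org(p,L)[0]+d-o["position"])*100).round(2))
for n in ("scene","side"):
    f=robot.grab_frame(n)[170:300,210:400,::-1] if n=="scene" else robot.grab_frame(n)[180:320,230:420,::-1]
    cv2.imwrite(f"pics/{n}1.png",cv2.resize(f,None,fx=4,fy=4,interpolation=cv2.INTER_CUBIC))
E
```

```text
2.9 [0.64006689 0.14545602 0.03548977] [ 0.31171256 -0.12197791  0.42683578] [[0.0015, 0.7645, -0.6446], [-0.0003, -0.6446, -0.7645], [-1.0, 0.0013, -0.0007]]
(-130, 0, 31.5) [ 0.4  -0.13  0.01]
(125, 0, 31.5) [ 0.38 -0.09 25.51]
```

View pics/scene1.png

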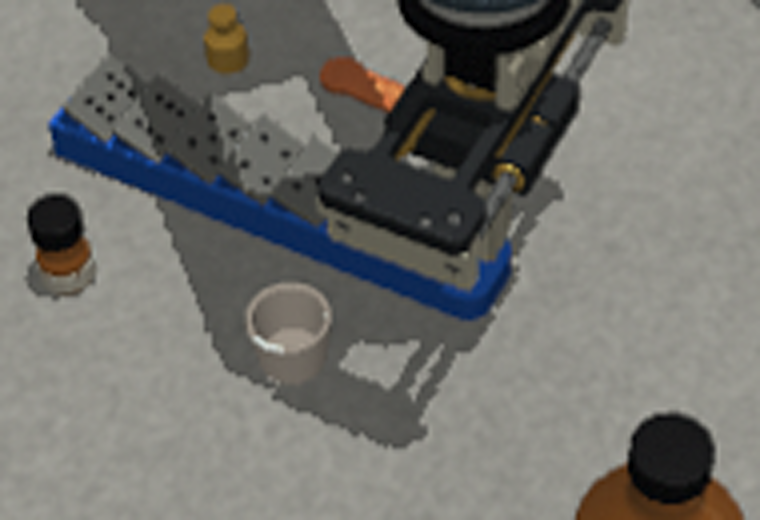

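View pics/side1.png

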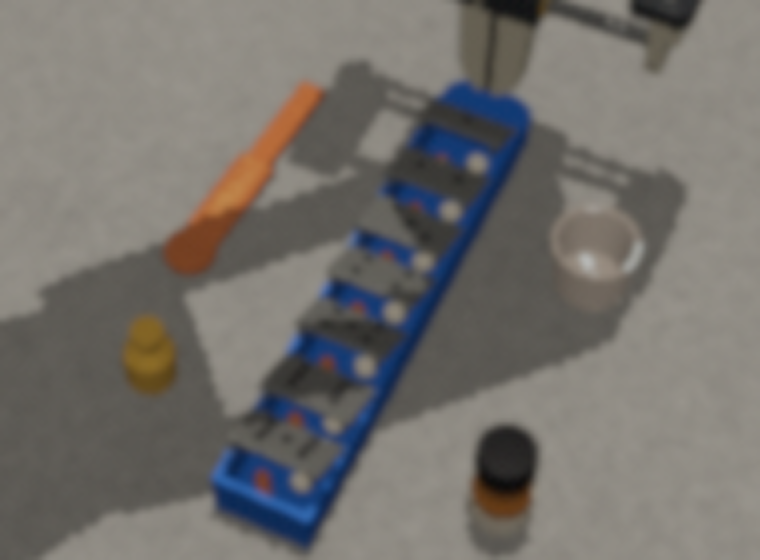

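The fingertip is over the thumb rest, in line with the row, and all the lids are still open. I'll start the wipe.

Call:
arm_command --targets "0 0 0 0.3 -0.1 0 255;0 0 0 0.4 -0.1 0.4 255;0 0 0 0.4 -0.1 0.9 255;0 0 0 0.4 -0.1 1.4 255;0 0 0 0.4 -0.1 1.9 255;0 0 0 0.4 -0.1 2.4 255;0 0 0 0.4 -0.1 2.9 255;0 0 0 0.4 -0.1 3.4 255;0 0 0 0.4 -0.1 3.9 255;0 0 0 0.4 -0.1 4.4 255;0 0 0 0.4 -0.1 4.7 255;0 0 0 0.4 -0.1 4.7 255"

```text
time: 4.0
position: [0.6088, 0.1101, 0.0318]
tool_rot: [0.642, 0.298, -0.641, 0.298]
contact_force: [-0.6, -0.1, 1.5]
opening: 0.0005
```

```bash
python3 - <<'E'
from h import *
o=robot.observe();T=Ro.from_quat(o["tool_rot"]).as_matrix();print(o["time"],o["position"],o["contact_force"],(T.T@([.4794,-.0436,.0315]-o["position"])*100).round(2))
for n in ("scene","side"):
    f=robot.grab_frame(n)[170:300,210:400,::-1] if n=="scene" else robot.grab_frame(n)[180:320,230:420,::-1]
    cv2.imwrite(f"pics/{n}2.png",cv2.resize(f,None,fx=4,fy=4,interpolation=cv2.INTER_CUBIC))
E
```

```text
4.0 [0.60878605 0.1100866  0.03178348] [-0.59213033 -0.08518698  1.48220308] [1.000e-02 1.000e-02 2.009e+01]
```

View pics/side2.png

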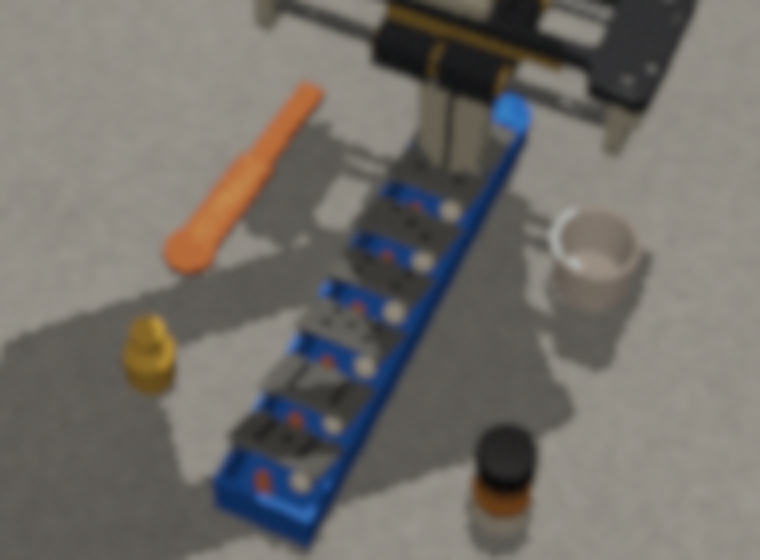

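Lid 1 is down, the organiser hasn't moved and the force is about 1.5 N, so I'll carry on.

Call:
arm_command --targets "0 0 0 0.02 0 0.3 255;0 0 0 0.02 0 0.8 255;0 0 0 0.02 0 1.3 255;0 0 0 0.02 0 1.8 255;0 0 0 0.02 0 2.3 255;0 0 0 0.02 0 2.8 255;0 0 0 0.02 0 3.3 255;0 0 0 0.02 0 3.8 255;0 0 0 0.02 0 4.3 255;0 0 0 0.02 0 4.8 255;0 0 0 0.02 0 5.3 255;0 0 0 0.02 0 5.8 255;0 0 0 0.02 0 6.3 255;0 0 0 0.02 0 6.8 255;0 0 0 0.02 0 7.3 255;0 0 0 0.02 0 7.8 255;0 0 0 0.02 0 8.3 255;0 0 0 0.02 0 8.8 255;0 0 0 0.02 0 9.3 255;0 0 0 0.02 0 9.6 255"

```text
time: 5.77
position: [0.5471, 0.0367, 0.0315]
tool_rot: [0.642, 0.298, -0.64, 0.298]
contact_force: [0.9, 1.7, 1.1]
opening: 0.0004
```

```bash
python3 - <<'E'
from h import *
o=robot.observe();T=Ro.from_quat(o["tool_rot"]).as_matrix();print(o["time"],o["position"],o["contact_force"],(T.T@([.4794,-.0436,.0315]-o["position"])*100).round(2))
for n in ("scene","side"):
    f=robot.grab_frame(n)[170:300,210:400,::-1] if n=="scene" else robot.grab_frame(n)[180:320,230:420,::-1]
    cv2.imwrite(f"pics/{n}3.png",cv2.resize(f,None,fx=4,fy=4,interpolation=cv2.INTER_CUBIC))
E
```

```text
5.7667 [0.54707326 0.03668461 0.03150488] [0.90709229 1.74505691 1.13692963] [-0.02  0.   10.5 ]
```

View pics/scene3.png

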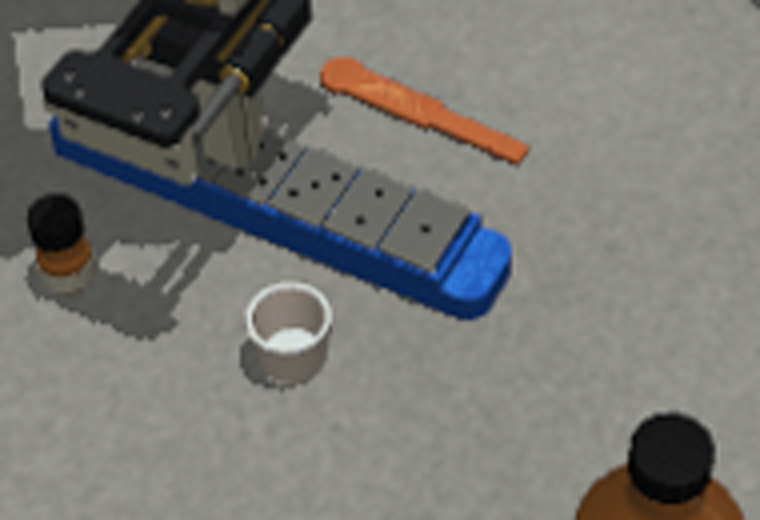

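View pics/side3.png

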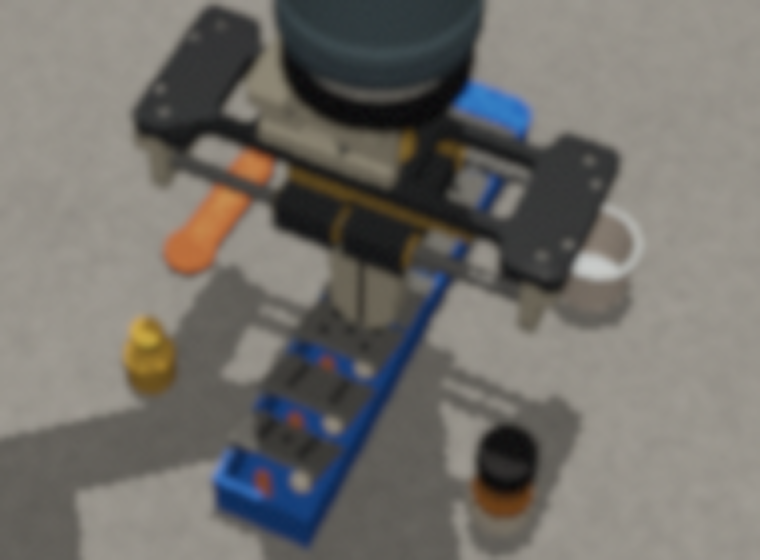

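Lids 1 to 4 lie flat, 5 to 7 are still open and the organiser hasn't moved. Next are lids 5 to 7.

Call:
arm_command --targets "0 0 0 0 0 0.3 255;0 0 0 0 0 0.8 255;0 0 0 0 0 1.3 255;0 0 0 0 0 1.8 255;0 0 0 0 0 2.3 255;0 0 0 0 0 2.8 255;0 0 0 0 0 3.3 255;0 0 0 0 0 3.8 255;0 0 0 0 0 4.3 255;0 0 0 0 0 4.8 255;0 0 0 0 0 5.3 255;0 0 0 0 0 5.8 255;0 0 0 0 0 6.3 255;0 0 0 0 0 6.8 255;0 0 0 0 0 7.3 255;0 0 0 0 0 7.8 255;0 0 0 0 0 8.3 255;0 0 0 0 0 8.8 255;0 0 0 0 0 9.3 255;0 0 0 0 0 9.7 255"

```text
time: 7.53
position: [0.4839, -0.038, 0.0314]
tool_rot: [0.642, 0.298, -0.641, 0.298]
contact_force: [-0.1, -0.5, 0.2]
opening: -0.0001
```

Call:
arm_command --targets "0 0 0 0 0 0.3 255;0 0 0 0 0 0.8 255;0 0 0 0 0 1.1 255;0 0 0 0 0 1.1 255"

```text
time: 7.87
position: [0.4763, -0.0468, 0.0313]
tool_rot: [0.642, 0.298, -0.641, 0.298]
contact_force: [-0.3, -0.7, 0.4]
opening: 0.0004
```

Call:
arm_command --targets "0 0 0 -0.5 0 0 255;0 0 0 -2 0 0 255;0 0 0 -5 0 0 255;0 0 0 -8 0 -2 255;0 0 0 -11 0 -4 255;0 0 0 -14 0 -6 255;0 0 0 -16.5 0 -8 255;0 0 0 -17 0 -9 255;0 0 0 -17 0 -9.5 255;0 0 0 -17 0 -9.5 255"

```text
time: 8.7
position: [0.5372, 0.0266, 0.2005]
tool_rot: [-0.641, -0.298, 0.641, -0.298]
contact_force: [-0.6, -0.5, -0.1]
opening: 0.0004
```

```bash
python3 - <<'E'
from h import *
o=robot.observe();print(o["time"],o["position"],o["contact_force"])
f=robot.grab_frame("wrist")[:,:,::-1]; cv2.imwrite("pics/w4.png",f)
for n in ("scene","side"):
    f=robot.grab_frame(n)[170:300,210:400,::-1] if n=="scene" else robot.grab_frame(n)[180:320,230:420,::-1]
    cv2.imwrite(f"pics/{n}4.png",cv2.resize(f,None,fx=4,fy=4,interpolation=cv2.INTER_CUBIC))
E
```

```text
8.7 [0.53721231 0.02657141 0.20051016] [-0.62293453 -0.49152274 -0.09966316]
```

View pics/scene4.png

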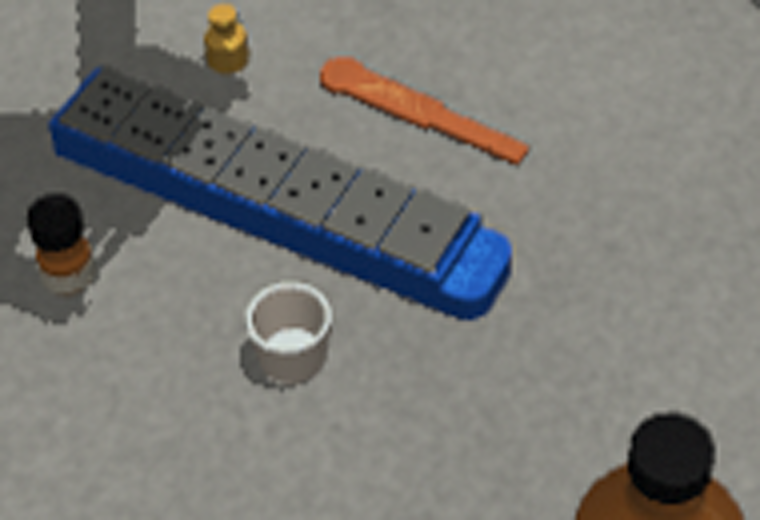

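View pics/side4.png

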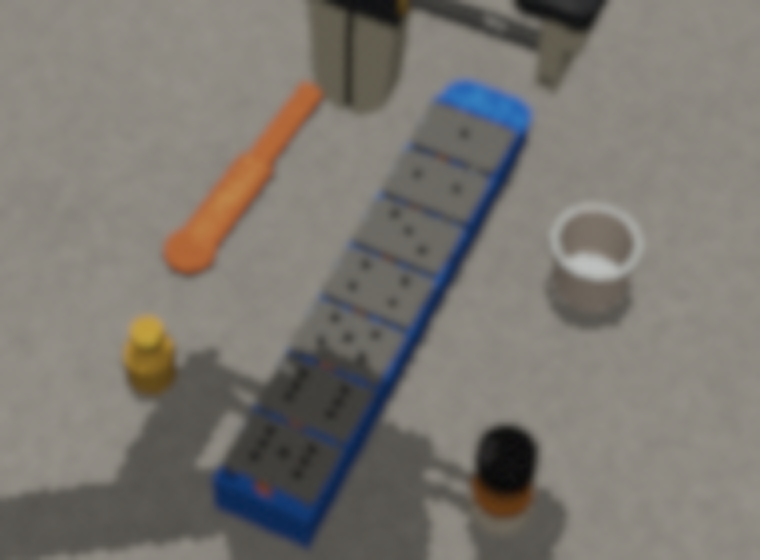

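View pics/w4.png

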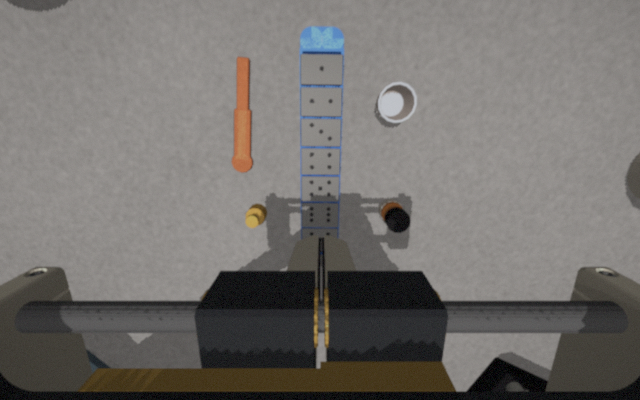

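All seven lids lie flat with narrow, even gaps. The organiser and bystanders are at the same pixel positions as before, and the fingers are clear at a height of 0.2 m.

```bash
python3 -c "
from cell import robot
print(robot.hand_in())"
```

```text
the job is handed in; nothing more can be done
None
```

I wiped the seven lids down in order, from the one-dot lid to the seven-dot lid, and handed the job in at about 9 s of the 42 s allowed. I used the shut fingertips at about 31.5 mm height and roughly 60 mm/s. No verdict was reported.

- **Lids:** in the last scene, side and wrist pictures all seven lie flat with narrow, even gaps. Pictures taken after lid 1 and after lid 4 showed the later lids still open. I judged the lids shut from the pictures and did not measure their angles.
- **Force:** the readings at the end of each move stayed around 2 N or less. I did not see the force within a move.
- **Organiser and bystanders:** in the last pictures they sit where they did before the wipe, to within about a pixel (roughly 3 mm).
- **Disagreement in the measurements:** my first organiser position, fitted from the scene and side cameras, was about 3 mm off along the row compared with the wrist camera. I corrected it before the wipe.

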